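Free the seized clamp knob

TASK

The ribbed black knob on the ear-model clamp has seized. Break it loose with a short hard anticlockwise twist, spin it on until you feel its stop without wrenching it against the stop or tugging it while it is still locked, then lift it straight off and set it gently, stem down and flat on the rim, in the blue holding cup. Do not knock the clamp with its ear model, and leave everything else on the bench where it is.

Things in the scene. Friction and masses are not known exactly. Their poses are not given: they have to be found in the camera images.
- knob: Clamp's locking knob: black ribbed upright cylinder, head 65 mm across (ribs add 1 mm each side), 36 mm tall, about 0.16 kg, a white line on top along its x. Origin: centre of the head's underside; z up, its turning axis. Seized at first: anticlockwise from above it takes about 0.7 Nm for some 0.35 rad, gripped with 40 N or more; then it turns easily.
- knob_stem (a point): Lower end of the knob's 9 mm steel stem, on its axis, 32 mm below the head's underside; hidden in the tower at first. Two lugs stick out of the stem sideways, 9 to 16 mm below the head: one reaches 24 mm from the axis along the knob's +x, the other 15 mm along -x. The knob must rise 32 mm to clear the tower.
- clamp_seat (a point): Centre of the tower's top plate, 64 mm above the bench: the knob's seat. A stop inside, 22 mm off the axis and springy (10 N/mm), ends the turn 0.9 to 2.8 rad from the start, hidden, new each time: feel for it (may take two grasps). Only at the stop, or up to 0.07 rad short, does it lift out; elsewhere lugs catch after 2 mm. Tugging or wrenching it there over 30 N strains it.
- clamp: Fixed clamp: 12 mm aluminium base plate 100 mm by 215 mm, a grey tower 84 mm across with a steel top plate 64 mm above the bench, on which the knob sits, and steel jaws with a clear training ear (62 mm wide, top 116 mm above the bench) standing 125 mm from the tower along the clamp's +y. Origin: on the tower's axis at bench height, z up.
- cup: Fixed blue plastic holding cup, 73 mm across, 50 mm tall, inner width 57 mm, 45 mm deep; the knob rests in it with the stem hanging inside and the head's underside flat on the rim. Origin: centre of its underside, on the bench.
- cup_rim (a point): Centre of the holding cup's mouth, level with the rim, 50 mm above the bench.
- otoscope: Chrome otoscope lying on the bench, 160 mm long, 34 mm high. Origin: under its middle; handle along -x.
- magnifier: White plastic magnifier lying flat, lens 72 mm across, 9 mm thick, handle 85 mm along -x. Origin: under the lens centre.
- speculum_1: Small yellow plastic ear speculum (cone) standing on its wide end, 26 mm across, 34 mm tall. Origin: centre of its underside.
- speculum_2: Second yellow speculum, the same as the first. Origin: centre of its underside.
- drops: Small amber bottle standing on the bench, 34 mm across, 75 mm tall. Origin: centre of its underside.
- probe: Steel ear hook probe lying on the bench, 155 mm long, 6 mm thick, hook at its +x end. Origin: on the bench under the shaft.
There are look-alikes about, which are no part of the job. Of the things that look like the knob, the largest one is meant.

How it is judged:
On the way, in this order (a step that is already met when the one before it is completed fails the run):
1. the knob is broken loose: turned more than 0.6 rad while still seated on the clamp (angle between the x axis of knob and the x axis of clamp, either way round above 0.6 rad and z of knob in the frame of clamp below 0.068 m and horizontal distance between knob and clamp below 0.006 m), for 0.05 s.
2. the knob is lifted off: more than 40 mm above its seat (z of knob in the frame of clamp above 0.104 m), for 0.1 s.
At the end, for the whole second after the job is handed in: The knob sits stem down in the blue cup, its axis within 7 mm of the cup's, its head flat on the rim (within 4 mm in height, tilt under 0.1 rad), at rest and released (horizontal distance between knob and cup_rim below 0.007 m and z of knob in the frame of cup_rim between -0.004 and 0.004 m and angle between knob's own z axis and vertical below 0.1 rad and linear speed of knob below 0.02 m/s); the robot touches nothing.
It fails at once if the knob tugged while locked, or wrenched against its stop, with more than 30 N (contact force between knob and clamp above 30 N).
It fails at once if the knob pressed on the cup with more than 50 N (contact force between knob and cup above 50 N).
It fails at once if the knob dropped: falling faster than 0.4 m/s (8 mm) with no finger on it (linear speed of knob above 0.4 m/s and contact force between the fingers and knob below 0.3 N).
It fails at once if any other loose thing on the bench moved by more than 20 mm (distance of any of otoscope, magnifier, speculum_1, speculum_2, drops, probe from where it was at the start of the episode above 0.02 m).
It fails at once if the robot knocks the clamp or the ear with more than 20 N (contact force between any of the fingers, the arm and clamp above 20 N).
It also fails if it takes over 72 s, if anything falls off the work surface, if the arm or the gripper's body presses on something with over 40 N, if the wrist force passes 120 N, or if a joint passes its speed limit or range.

ROBOT

A 6-joint arm with a two-finger parallel gripper is mounted at the origin on the work surface. World frame = base frame: x ahead of the robot, y to its left, z up, the work surface at z = 0. Lengths are in m, angles in rad, forces in N, time in s.
With the tool pointing down it reaches from about 0.425 to 0.95 m from the base axis. Payload 3.5 kg.
Tool frame: the origin (TCP) lies midway between the tips of the shut fingers; the grasp point (between the pads) lies 19 mm behind it (r.grip_point_offset is the distance from the TCP to the grasp point, in m); z points along the fingers, y is the line along which they close (so a half turn about z gives the same grasp; the last joint's range is limited). The gripper opens to 85 mm and grips with 20 to 120 N. Pads are 22 mm wide; open, the fingers measure 114 mm over their backs; the gripper's body (76 mm by 85 mm) begins 54 mm behind the grasp point. The pads swing forward as they close: fully open they stand 13 mm farther back than shut.
Start: joints at [-1.48, 0.286, 1.577, -0, 1.279, -0.15], TCP at [0.161, -0.656, 0.231] pointing down, gripper open.
Joint ranges: [-2.77, 2.77], [-0.9, 2.22], [0.21, 2.48], [-1.53, 4.67], [0.24, 2.81], [-2.84, 2.84]. Speed limits (rad/s): [2.79, 2.79, 3.14, 3.14, 3.14, 3.14].

INTERFACE

Orientations are given as a 3x3 rotation matrix whose columns are the frame's x, y, z axes.
In Python, from plant import r gives the robot as it stands.
- The arm moves only by the tool move_arm, never from a script. Its argument "steps" is a list of rows, each a list of 3 entries, a list of its own where there are three numbers: the opening, from 0 (shut) to 1 (fully open), then the shift along the tool's x, y, z in fractions of the full range, 1 being 0.8 m, then the turn, a rotation vector about the tool's x, y, z in parts of the range, where 1.0 means 90 degrees. A call has 1 to 8 rows; each row is the pose to reach, as a shift and turn from the pose commanded when the call began, along the tool's axes at that moment; what a row does not reach only later rows make up. A row lasts 1/12 s, in which the tool goes at most 41.7 mm and 7.16 degrees, less where a joint would pass 70% of its speed; a pose out of reach is approached as far as the arm can. No shift or turn number may pass 1 either way. A call with a gripper value outside its range is refused whole. The fingers move at their own pace and stop on an object; "newtons" is the grip in N (left out, the last holds). Time passes only in rows, so rows that repeat a pose let the fingers close. It gives the time, the measured TCP pose, the force, the opening and the grip force at its end, in the units of the state.
- r.state(): the state, without advancing time (a new reading comes with each control period).
- r.camera(name): name is "scene" or "side" or "wrist"; returns (picture, depth): 384x512x3 uint8, blue, green, red; 384x512 float32, m along the optical axis (not along the pixel's ray), 0 where there is no reading.
- r.camera_model(name): a dict with "fx", "fy", "cx", "cy" (pixels), "position" and "rotation" of the camera in the world; the wrist camera has in their place "T_tool_cam" (4x4, takes a point from camera to tool coordinates, whose origin is the TCP and whose axes are the flange's). Camera axes: x right, y down, z forward; pixel columns grow to the right and rows downward; lengths in m; the calibration is good to about 2 mm. A picture is of the moment at which its call begins: read the wrist's pose just before it. camera_model takes no time and is no camera call.
- r.sign_off(): hands the job in; it is judged then, once.
The state is a dict: "time_s": time; "joint_positions": joint angles; "joint_velocities": joint speeds; "tau": joint torques, N m; "eef_pos": TCP position; "tcp_rot": TCP orientation; "force": force on the tool from outside, world axes, zero at the start; "ft_torque": the same for the moment, N m; "width": finger opening in m; "finger_force": force on a finger pad.
Only numpy, scipy, OpenCV 4.12 (cv2) and the standard library are available. Lean on these libraries where they do the work, as an engineer would, in place of code of your own. Each camera call takes 0.05 s, during which the arm holds its last target. There are 200 camera calls.

## Working session

There is one attempt and no reset: what is moved stays moved. The work goes in short steps, Python scripts to look and compute and a tool call to move; the robot and the scene stay as the last step left them, time stands still between calls to the robot, and variables do not carry over. Pictures are saved under pics/ and viewed, at most 10 in all, crops included, and the job is handed in when it is done.

Besides the shell and the picture viewer there is one more tool, called as name([rows], argument=value, ...), one row to a line, values as JSON. move_arm: Moves the arm, as the interface text tells. Its arguments: {"type":"object","properties":{"steps":{"type":"array","items":{"type":"array"}},"newtons":{"type":"number"}},"required":["steps"]}

```bash
mkdir -p pics; ls; python3 - <<'E'
from plant import r
import cv2,numpy as np
s=r.state();print(s)
a,da=r.camera("scene");b,db=r.camera("side")
np.savez("s0.npz",a=a,da=da,b=b,db=db)
cv2.imwrite("pics/a.png",cv2.resize(a,(800,600)));cv2.imwrite("pics/b.png",cv2.resize(b,(800,600)))
for n in("scene","side","wrist"):print(r.camera_model(n))
print(r.grip_point_offset)
E
```

```text
pics
{'time_s': 0.0, 'joint_positions': array([-1.48000764e+00,  2.87188271e-01,  1.57814571e+00, -3.54126946e-05,
        1.27858547e+00, -1.49991681e-01]), 'joint_velocities': array([-1.86067446e-05,  2.96324342e-04, -5.49487120e-05,  7.58440566e-04,
        9.81775171e-05, -3.98061513e-04]), 'tau': array([-7.85744487e-04, -4.05983841e+01, -2.92622870e+01, -9.78756907e-05,
        5.98714192e-03, -8.72586952e-06]), 'eef_pos': array([ 0.16092796, -0.65487538,  0.22994904]), 'tcp_rot': array([[ 9.71149779e-01,  2.38470222e-01, -2.44728696e-04],
       [ 2.38470140e-01, -9.71147073e-01,  2.31414032e-03],
       [ 3.14185998e-04, -2.30573734e-03, -9.99997292e-01]]), 'force': array([-0.30242432, -0.20054893,  0.14150263]), 'ft_torque': array([-0.04172998, -0.05593363, -0.00135183]), 'finger_force': 0.0, 'width': 0.08564989504249977}
{'fx': 454.05281543099187, 'fy': 454.05281543099187, 'cx': 257.8702463738609, 'cy': 191.8599384384241, 'position': array([1.17621139, 0.135053  , 1.12607629]), 'rotation': array([[-0.24725217,  0.82489711, -0.50834154],
       [ 0.96895029,  0.20978755, -0.13086067],
       [-0.00130286, -0.52491327, -0.85115472]])}
{'fx': 360.9072709392522, 'fy': 360.9072709392522, 'cx': 255.546485622552, 'cy': 193.70770068198132, 'position': array([ 0.3404641 , -0.69123185,  0.60037582]), 'rotation': array([[ 0.93017403, -0.23065577,  0.28561197],
       [-0.36653628, -0.5396755 ,  0.75789281],
       [-0.02067457, -0.80965936, -0.58653584]])}
{'fx': 281.49708687568534, 'fy': 281.49708687568534, 'cx': 250.31664098100964, 'cy': 187.3040866253203, 'T_tool_cam': array([[-1.43459661e-04, -9.65540370e-01, -2.60253288e-01,
         6.68532377e-02],
       [ 9.99999821e-01,  1.27410340e-05, -5.98500098e-04,
         1.33350399e-04],
       [ 5.81191902e-04, -2.60253327e-01,  9.65540195e-01,
        -1.41881440e-01],
       [ 0.00000000e+00,  0.00000000e+00,  0.00000000e+00,
         1.00000000e+00]])}
0.0187
```

View pics/a.png

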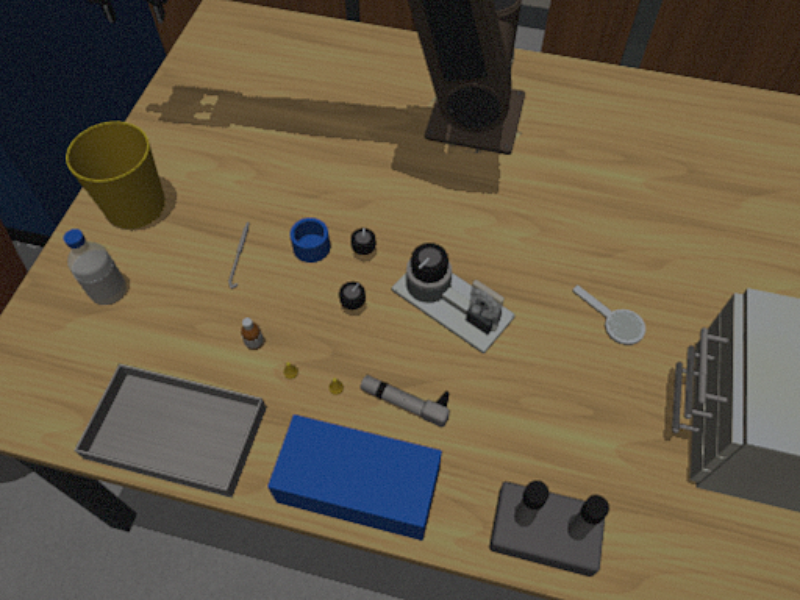

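View pics/b.png

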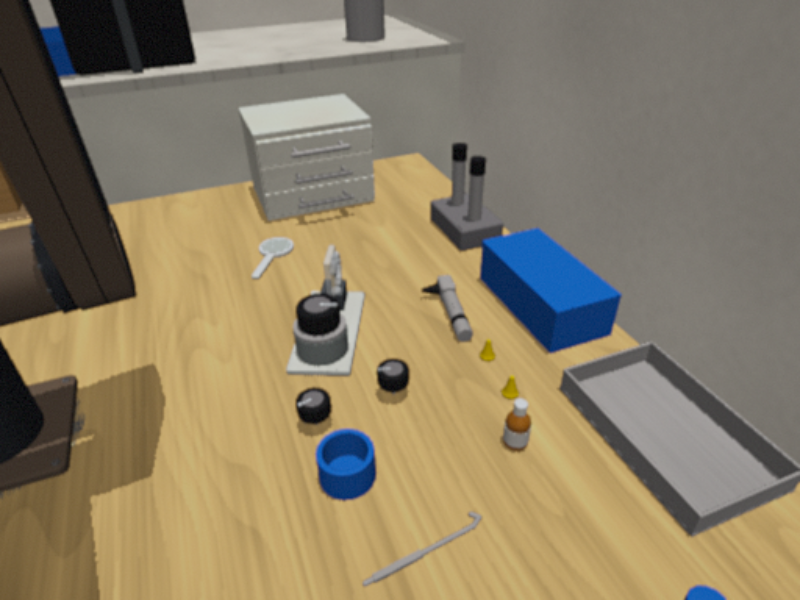

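The scene view (800x600) shows three black knobs: (429,262) on the grey tower, and (363,241) and (352,295) on the bench. The one on the tower is the largest and sits on the clamp, so it fits. The blue cup is at (310,240). Next I measure from both views and make one enlarged crop.

```bash
cat > h.py <<'E'
import numpy as np,cv2
from plant import r
def cloud(name,d):
    m=r.camera_model(name);v,u=np.mgrid[:384,:512]
    P=np.stack([(u-m["cx"])/m["fx"]*d,(v-m["cy"])/m["fy"]*d,d],-1)
    W=P@m["rotation"].T+m["position"];W[d==0]=np.nan;return W
def circ(xy):
    A=np.c_[2*xy,np.ones(len(xy))];s=np.linalg.lstsq(A,(xy**2).sum(1),rcond=None)[0]
    return s[:2],np.sqrt(s[2]+s[0]**2+s[1]**2)
def ray(name,u,v,z):
    m=r.camera_model(name);d=m["rotation"]@np.array([(u-m["cx"])/m["fx"],(v-m["cy"])/m["fy"],1])
    return m["position"]+d*(z-m["position"][2])/d[2]
E
python3 - <<'E'
from h import *
f=np.load("s0.npz")
for n,i,d,kb,cb in(("scene","a","da",(274,168),(198,153)),("side","b","db",(204,200),(221,295))):
    W=cloud(n,f[d]);im=f[i];hsv=cv2.cvtColor(im,cv2.COLOR_BGR2HSV)
    v,u=np.mgrid[:384,:512]
    near=lambda c,R:np.hypot(u-c[0],v-c[1])<R
    k=near(kb,30)&(W[...,2]>.094)&(W[...,2]<.106)&(hsv[...,2]<110)
    n_,l,st,ce=cv2.connectedComponentsWithStats(k.astype(np.uint8));j=1+st[1:,4].argmax();k=l==j
    p=W[k];(c,rad)=cv2.minEnclosingCircle(p[:,:2].astype(np.float32))
    print(n,"knob top n",k.sum(),"mean",p.mean(0),"encl",c,rad,"pix",ce[j], "ray", ray(n,*ce[j],.1))
    for t in((.056,.072),):
        g=near(kb,45)&(W[...,2]>t[0])&(W[...,2]<t[1]);p=W[g];print("  tower",g.sum(),cv2.minEnclosingCircle(p[:,:2].astype(np.float32)))
    b=near(cb,40)&(hsv[...,0]>95)&(hsv[...,0]<130)&(hsv[...,1]>120)
    q=b&(W[...,2]>.044)&(W[...,2]<.056);p=W[q]
    print("  cup rim",q.sum(),np.median(p[:,2]),cv2.minEnclosingCircle(p[:,:2].astype(np.float32)),circ(p[:,:2]))
    print("  ztop max",np.nanmax(W[b][:,2]))
    e=near(kb,70)&(W[...,2]>.108);print("  ear",e.sum(),np.nanmean(W[e],0) if e.sum() else 0)
    # white line
    w=k&(hsv[...,2]>60);print("  line",w.sum())
    for (x,y) in (((363,241),(352,295)) if n=="scene" else ((313,405),(393,375))):
        g=near((x*.64,y*.64),16)&(hsv[...,2]<70)&(W[...,2]>.015);print("  decoy",np.nanmean(W[g],0),np.nanmax(W[g][:,2]))
a=cv2.resize(f["a"][120:240,180:340],(800,600),interpolation=cv2.INTER_CUBIC);cv2.imwrite("pics/c.png",a)
E
```

```text
scene knob top n 365 mean [ 4.66656096e-01 -3.39929016e-04  9.97509206e-02] encl (0.46500465273857117, 6.874789687572047e-05) 0.03412584215402603 pix [274.40273973 164.70136986] ray [ 4.66943629e-01 -2.81622058e-04  1.00000000e-01]
  tower 245 ((0.4717194736003876, -0.013138137757778168), 0.13291305303573608)
  cup rim 166 0.04953935406532406 ((0.4674573540687561, -0.19841839373111725), 0.09072661399841309) (array([ 0.44177847, -0.21638187]), np.float64(0.04244508802972366))
  ztop max 0.0557945682368679
  ear 141 [0.52098263 0.11106861 0.11379886]
  line 146
  decoy [ 0.42590413 -0.13653935  0.04384326] 0.05390081842761951
  decoy [ 0.54627769 -0.12224884  0.04421176] 0.054826426619449586
side knob top n 268 mean [ 0.4653661  -0.00537805  0.09931839] encl (0.46661633253097534, 0.0003860735450871289) 0.033631641417741776 pix [202.47761194 196.65671642] ray [ 0.46506948 -0.00662704  0.1       ]
  tower 346 ((0.49127066135406494, 0.049034662544727325), 0.09497524797916412)
  cup rim 384 0.049245162986605584 ((0.43326112627983093, -0.24107322096824646), 0.03584303334355354) (array([ 0.43296963, -0.24160406]), np.float64(0.0318436200943214))
  ztop max 0.05270744549011763
  ear 91 [0.52041571 0.10778413 0.11369476]
  line 77
  decoy [ 0.41761336 -0.15048103  0.04185227] 0.050647546387848075
  decoy [ 0.53672077 -0.13683292  0.04165037] 0.05138597572894821
```

View pics/c.png

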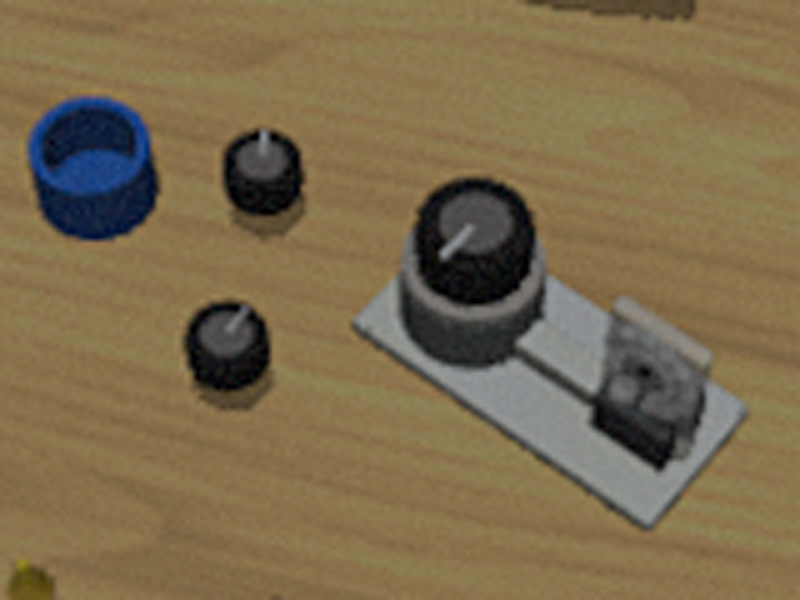

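The crop confirms it: the largest black ribbed knob is at crop (475,240), on the grey tower. The decoys at (262,172) and (228,345) are smaller and stand on the bench. The knob is near (0.466, 0.000) and the cup near (0.433, -0.241). I go via the cup for a wrist view.

Units first: shifts go in shares of 0.8 m and turns go in shares of 90 degrees. So 0.363 m / 0.8 = 0.4538, -0.337 m / 0.8 = -0.4213.

move_arm([
  [1,[0.4538,-0.4213,0],[0,0,0]],
  [1,[0.4538,-0.4213,0],[0,0,0]],
  [1,[0.4538,-0.4213,0],[0,0,0]],
  [1,[0.4538,-0.4213,0],[0,0,0]],
  [1,[0.4538,-0.4213,0],[0,0,0]],
  [1,[0.4538,-0.4213,0],[0,0,0]],
  [1,[0.4538,-0.4213,0],[0,0,0]],
  [1,[0.4538,-0.4213,0],[0,0,0]],
])

```text
time_s: 0.77
eef_pos: [0.3447, -0.3749, 0.2309]
tcp_rot: [[0.971, 0.238, -0.0], [0.238, -0.971, 0.001], [-0.0, -0.001, -1.0]]
force: [0.4, -0.6, 0.5]
width: 0.0853
finger_force: 0.0
```

To row units: 0.117 m / 0.8 = 0.1463, -0.109 m / 0.8 = -0.1363.

move_arm([
  [1,[0.1463,-0.1363,0],[0,0,0]],
  [1,[0.1463,-0.1363,0],[0,0,0]],
  [1,[0.1463,-0.1363,0],[0,0,0]],
  [1,[0.1463,-0.1363,0],[0,0,0]],
  [1,[0.1463,-0.1363,0],[0,0,0]],
  [1,[0.1463,-0.1363,0],[0,0,0]],
])

```text
time_s: 1.27
eef_pos: [0.4323, -0.2415, 0.2309]
tcp_rot: [[0.97, 0.242, -0.001], [0.242, -0.97, 0.0], [-0.001, -0.0, -1.0]]
force: [0.0, 0.1, -0.3]
width: 0.0854
finger_force: 0.0
```

```bash
cat >> h.py <<'E'
def wrist():
    s=r.state();im,d=r.camera("wrist");m=r.camera_model("wrist");T=m["T_tool_cam"]
    R=s["tcp_rot"]@T[:3,:3];p=s["eef_pos"]+s["tcp_rot"]@T[:3,3]
    v,u=np.mgrid[:384,:512]
    D=np.stack([(u-m["cx"])/m["fx"],(v-m["cy"])/m["fy"],np.ones_like(u)],-1)@R.T
    return s,im,D*d[...,None]+p,D,p
def onplane(D,p,z): return p+D*((z-p[2])/D[...,2])[...,None]
E
python3 - <<'E'
from h import *
s,im,W,D,p=wrist();print(s["eef_pos"])
cv2.imwrite("pics/w1.png",im)
hsv=cv2.cvtColor(im,cv2.COLOR_BGR2HSV)
b=(hsv[...,0]>95)&(hsv[...,0]<130)&(hsv[...,1]>120)
q=b&(W[...,2]>.045)&(W[...,2]<.056)&(np.hypot(W[...,0]-.433,W[...,1]+.241)<.06);P=W[q]
print(q.sum(),np.median(P[:,2]),cv2.minEnclosingCircle(P[:,:2].astype(np.float32)),circ(P[:,:2]))
Z=onplane(D,p,.05)[q];print(cv2.minEnclosingCircle(Z[:,:2].astype(np.float32)),circ(Z[:,:2]))
E
```

```text
[ 0.43229578 -0.2414704   0.23091982]
1100 0.04908711819592404 ((0.43338415026664734, -0.2392226606607437), 0.03600934520363808) (array([ 0.43340259, -0.2396326 ]), np.float64(0.03205011358537132))
((0.433725506067276, -0.23950333893299103), 0.03589368984103203) (array([ 0.43359221, -0.23958212]), np.float64(0.03194609809504315))
```

View pics/w1.png

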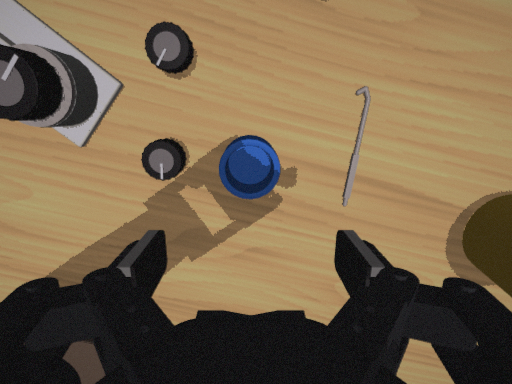

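The wrist view shows the cup at (249,167), between the open fingers, with the knob on its clamp at upper left (5,85). Next I go over the knob.

To row units: -0.226 m / 0.8 = -0.2825, 0.091 m / 0.8 = 0.1138.

move_arm([
  [1,[0.1138,-0.2825,0],[0,0,0]],
  [1,[0.1138,-0.2825,0],[0,0,0]],
  [1,[0.1138,-0.2825,0],[0,0,0]],
  [1,[0.1138,-0.2825,0],[0,0,0]],
  [1,[0.1138,-0.2825,0],[0,0,0]],
  [1,[0.1138,-0.2825,0],[0,0,0]],
  [1,[0.1138,-0.2825,0],[0,0,0]],
  [1,[0.1138,-0.2825,0],[0,0,0]],
])

```text
time_s: 1.98
eef_pos: [0.4662, -0.0019, 0.2311]
tcp_rot: [[0.971, 0.24, -0.0], [0.24, -0.971, -0.001], [-0.001, 0.0, -1.0]]
force: [-0.1, -0.4, -0.1]
width: 0.0854
finger_force: 0.0
```

```bash
cat >> h.py <<'E'
def knobtop(W,im,D,p,c0,z,R=.05):
    g=im.max(2)
    near=np.hypot(W[...,0]-c0[0],W[...,1]-c0[1])<R
    k=near&(np.abs(W[...,2]-z)<.008)
    P=onplane(D,p,z)[k]; c,rad=cv2.minEnclosingCircle(P[:,:2].astype(np.float32))
    Q=W[k];c2,r2=cv2.minEnclosingCircle(Q[:,:2].astype(np.float32))
    w=k&(g>125);L=W[w][:,:2]
    a=None
    if w.sum()>5:
        d=np.linalg.svd(L-L.mean(0))[2][0];o=L.mean(0)-np.array(c2)
        if d@o<0:d=-d
        a=(np.arctan2(d[1],d[0]),np.arctan2(o[1],o[0]),w.sum())
    return k.sum(),np.median(Q[:,2]),c,rad,c2,r2,a
E
python3 - <<'E'
from h import *
s,im,W,D,p=wrist();print(s["eef_pos"],s["joint_positions"])
cv2.imwrite("pics/w2.png",im)
print(knobtop(W,im,D,p,(.466,0),.1))
k=(np.abs(W[...,2]-.1)<.006)&(np.hypot(W[...,0]-.466,W[...,1])<.045);print(np.percentile(im.max(2)[k],[5,50,80,90,95,99]))
e=(np.abs(W[...,2]-.064)<.004)&(np.hypot(W[...,0]-.466,W[...,1])<.05);P=W[e];print(circ(P[np.hypot(*(P[:,:2]-[.466,0]).T)>.036][:,:2]),cv2.minEnclosingCircle(P[:,:2].astype(np.float32)))
e=(W[...,2]>.108)&(W[...,2]<.13)&(np.hypot(W[...,0]-.52,W[...,1]-.11)<.06);print(e.sum(),W[e].mean(0))
E
```

```text
[ 0.46618924 -0.00187393  0.23114934] [-2.21833993e-01 -1.89496500e-01  2.07151130e+00 -6.63606187e-04
  1.25984411e+00  1.10670613e+00]
(np.int64(3240), np.float64(0.09939350647531073), (0.4672906994819641, 0.0016339103458449244), 0.033253494650125504, (0.4660857915878296, 0.0014848402934148908), 0.033662278205156326, (np.float64(-0.42699712338776635), np.float64(-0.4184950224438159), np.int64(106)))
[ 22.    45.    74.    76.    84.   173.76]
(array([0.46581741, 0.00090331]), np.float64(0.03881403994828781)) ((0.46624818444252014, 0.0015985964564606547), 0.04112827777862549)
1377 [0.52117225 0.11269354 0.11380112]
```

View pics/w2.png

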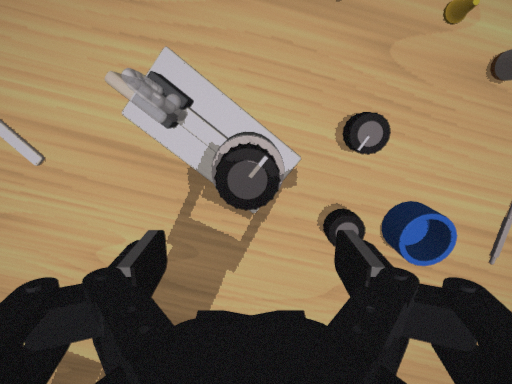

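The knob is centred at pixel (248,175), near (0.466, 0.001), with the top at 0.0994 m as expected. The white line is at -0.42 rad and lines up with the clamp. Joint 6 has 3.9 rad of anticlockwise travel left, so one grasp is enough. I descend now.

To row units: 0.166 m / 0.8 = 0.2075, -0.003 m / 0.8 = -0.0038.

move_arm([
  [1,[0.0013,-0.0038,0.05],[0,0,0]],
  [1,[0.0013,-0.0038,0.0938],[0,0,0]],
  [1,[0.0013,-0.0038,0.125],[0,0,0]],
  [1,[0.0013,-0.0038,0.1563],[0,0,0]],
  [1,[0.0013,-0.0038,0.175],[0,0,0]],
  [1,[0.0013,-0.0038,0.1938],[0,0,0]],
  [1,[0.0013,-0.0038,0.2075],[0,0,0]],
  [1,[0.0013,-0.0038,0.2075],[0,0,0]],
], newtons=20)

```text
time_s: 2.7
eef_pos: [0.4647, -0.0004, 0.0628]
tcp_rot: [[0.972, 0.235, -0.005], [0.235, -0.972, 0.001], [-0.005, -0.002, -1.0]]
force: [-1.1, -0.3, -0.3]
width: 0.0851
finger_force: 0.0
```

To row units: -0.001 m / 0.8 = -0.0013.

move_arm([
  [1,[0.0013,-0.0013,-0.0013],[0,0,0]],
  [1,[0.0013,-0.0013,-0.0013],[0,0,0]],
  [0.85,[0.0013,-0.0013,-0.0013],[0,0,0]],
  [0.8,[0.0013,-0.0013,-0.0013],[0,0,0]],
  [0.78,[0.0013,-0.0013,-0.0013],[0,0,0]],
  [0.76,[0.0013,-0.0013,-0.0013],[0,0,0]],
  [0.74,[0.0013,-0.0013,-0.0013],[0,0,0]],
  [0.74,[0.0013,-0.0013,-0.0013],[0,0,0]],
], newtons=20)

```text
time_s: 3.37
eef_pos: [0.4679, 0.0021, 0.0673]
tcp_rot: [[0.971, 0.239, 0.001], [0.239, -0.971, -0.001], [0.001, 0.001, -1.0]]
force: [-1.7, -0.5, 4.6]
width: 0.0646
finger_force: 22.3
```

move_arm([
  [0.6,[0,0,0],[0,0,0]],
  [0.6,[0,0,0],[0,0,0]],
  [0.6,[0,0,0],[0,0,0]],
  [0.6,[0,0,0],[0,0,0]],
], newtons=55)

```text
time_s: 3.7
eef_pos: [0.4681, 0.0021, 0.0676]
tcp_rot: [[0.971, 0.239, 0.002], [0.239, -0.971, -0.001], [0.001, 0.001, -1.0]]
force: [-1.9, -1.1, 8.0]
width: 0.0637
finger_force: 59.8
```

```bash
python3 -c "
from plant import r
s=r.state();print(s['eef_pos'],s['force'],s['ft_torque'],s['width'],s['finger_force'],s['joint_positions'][5])"
```

```text
[0.46809498 0.00208336 0.06759354] [-1.87072764 -1.10305981  8.00908926] [-0.20441592  0.28768484  0.06139614] 0.06369575484167472 59.75826680660248 1.1172275875034543
```

To row units: -38 degrees / 90 = -0.4222.

move_arm([
  [0.6,[0,0,0],[0,0,-0.0778]],
  [0.6,[0,0,0],[0,0,-0.1556]],
  [0.6,[0,0,0],[0,0,-0.2333]],
  [0.6,[0,0,0],[0,0,-0.3111]],
  [0.6,[0,0,0],[0,0,-0.3889]],
  [0.6,[0,0,0],[0,0,-0.4222]],
  [0.6,[0,0,0],[0,0,-0.4222]],
  [0.6,[0,0,0],[0,0,-0.4222]],
], newtons=60)

```text
time_s: 4.37
eef_pos: [0.4674, 0.0021, 0.0676]
tcp_rot: [[0.618, 0.786, -0.001], [0.786, -0.618, -0.001], [-0.001, -0.0, -1.0]]
force: [-4.6, -0.6, 9.6]
width: 0.0634
finger_force: 65.5
```

```bash
cat >> h.py <<'E'
def st():
    s=r.state();R=s["tcp_rot"];print("yaw",round(np.degrees(np.arctan2(R[1,0],R[0,0])),2),"pos",s["eef_pos"].round(4),"F",s["force"].round(1),"T",s["ft_torque"].round(3),"w",round(s["width"],4),"ff",round(s["finger_force"],1),"j6",s["joint_positions"][5].round(3))
E
python3 - <<'E'
from h import *
st()
s,im,W,D,p=wrist();print(knobtop(W,im,D,p,(.466,0.001),.1))
cv2.imwrite("pics/w3.png",im)
E
```

```text
yaw 51.86 pos [0.4674 0.0021 0.0676] F [-4.6 -0.6  9.6] T [-0.104  0.592  0.095] w 0.0634 ff 65.5 j6 0.454
(np.int64(15259), np.float64(0.0993899652759611), (0.47164779901504517, 0.006347255781292915), 0.04649863764643669, (0.47248953580856323, 0.007363194599747658), 0.04555145278573036, (np.float64(0.3134515041943375), np.float64(-0.3572428872599978), np.int64(548)))
```

View pics/w3.png

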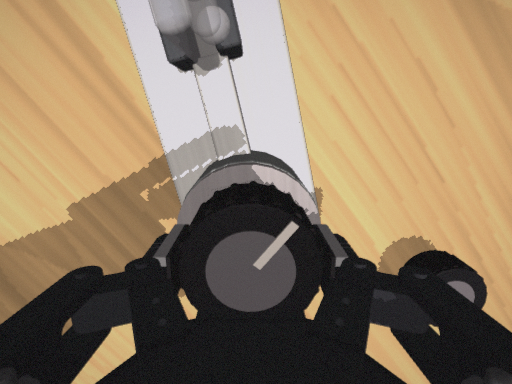

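The wrist view shows the white line from (258,267) to (297,225), at the same angle to the fingers as before. The knob turned with the gripper, about 38°, and is loose, with torque of 0.1 Nm. I keep turning in small felt steps.

To row units: -13 degrees / 90 = -0.1444.

move_arm([
  [0.6,[0,0,0],[0,0,-0.0222]],
  [0.6,[0,0,0],[0,0,-0.0444]],
  [0.6,[0,0,0],[0,0,-0.0667]],
  [0.6,[0,0,0],[0,0,-0.0889]],
  [0.6,[0,0,0],[0,0,-0.1111]],
  [0.6,[0,0,0],[0,0,-0.1333]],
  [0.6,[0,0,0],[0,0,-0.1444]],
  [0.6,[0,0,0],[0,0,-0.1444]],
])

```text
time_s: 5.08
eef_pos: [0.4674, 0.0024, 0.0676]
tcp_rot: [[0.426, 0.905, -0.001], [0.905, -0.426, 0.0], [-0.0, -0.001, -1.0]]
force: [-3.7, 0.8, 9.8]
width: 0.0638
finger_force: 65.4
```

```bash
python3 -c "from h import *;st()"
```

```text
yaw 64.82 pos [0.4674 0.0024 0.0676] F [-3.7  0.8  9.8] T [ 0.044  0.588 -0.005] w 0.0638 ff 65.4 j6 0.227
```

To row units: -5 degrees / 90 = -0.0556.

move_arm([
  [0.6,[0,0,0],[0,0,-0.0222]],
  [0.6,[0,0,0],[0,0,-0.0444]],
  [0.6,[0,0,0],[0,0,-0.0556]],
  [0.6,[0,0,0],[0,0,-0.0556]],
])

```text
time_s: 5.42
eef_pos: [0.4672, 0.0024, 0.0676]
tcp_rot: [[0.345, 0.939, -0.001], [0.939, -0.345, 0.0], [-0.0, -0.001, -1.0]]
force: [-5.2, 0.6, 9.7]
width: 0.0635
finger_force: 65.5
```

```bash
python3 -c "from h import *;st()"
```

```text
yaw 69.81 pos [0.4672 0.0024 0.0676] F [-5.2  0.6  9.7] T [ 0.024  0.754 -0.032] w 0.0635 ff 65.5 j6 0.14
```

To row units: -5 degrees / 90 = -0.0556.

move_arm([
  [0.6,[0,0,0],[0,0,-0.0222]],
  [0.6,[0,0,0],[0,0,-0.0444]],
  [0.6,[0,0,0],[0,0,-0.0556]],
  [0.6,[0,0,0],[0,0,-0.0556]],
])

```text
time_s: 5.75
eef_pos: [0.4669, 0.0024, 0.0676]
tcp_rot: [[0.262, 0.965, -0.002], [0.965, -0.262, 0.0], [-0.0, -0.002, -1.0]]
force: [-5.9, 0.6, 11.7]
width: 0.0634
finger_force: 65.5
```

```bash
python3 -c "from h import *;st()"
```

```text
yaw 74.8 pos [0.4669 0.0024 0.0676] F [-5.9  0.6 11.7] T [ 0.012  0.84  -0.126] w 0.0634 ff 65.5 j6 0.053
```

To row units: -0.001 m / 0.8 = -0.0013, -0.0005 m / 0.8 = -0.0006.

move_arm([
  [0.6,[0,-0.0006,-0.0006],[0,0,0]],
  [0.6,[0,-0.0013,-0.0013],[0,0,0]],
  [0.6,[0,-0.0013,-0.0013],[0,0,0]],
])

```text
time_s: 6.0
eef_pos: [0.4667, 0.0026, 0.0676]
tcp_rot: [[0.262, 0.965, 0.001], [0.965, -0.262, 0.0], [0.0, 0.001, -1.0]]
force: [-0.0, 0.2, 3.0]
width: 0.0636
finger_force: 65.8
```

```bash
python3 -c "from h import *;st()"
```

```text
yaw 74.79 pos [0.4667 0.0026 0.0676] F [-0.   0.2  3. ] T [-0.016 -0.011  0.008] w 0.0636 ff 65.8 j6 0.053
```

To row units: -5 degrees / 90 = -0.0556.

move_arm([
  [0.6,[0,0,0],[0,0,-0.0222]],
  [0.6,[0,0,0],[0,0,-0.0444]],
  [0.6,[0,0,0],[0,0,-0.0556]],
  [0.6,[0,0,0],[0,0,-0.0556]],
])

```text
time_s: 6.33
eef_pos: [0.4665, 0.0026, 0.0676]
tcp_rot: [[0.177, 0.984, 0.0], [0.984, -0.177, 0.0], [0.0, 0.0, -1.0]]
force: [-1.2, -0.3, 5.5]
width: 0.0637
finger_force: 65.9
```

```bash
python3 -c "from h import *;st()"
```

```text
yaw 79.81 pos [0.4665 0.0026 0.0676] F [-1.2 -0.3  5.5] T [-0.09   0.091  0.015] w 0.0637 ff 65.9 j6 -0.035
```

To row units: -6 degrees / 90 = -0.0667.

move_arm([
  [0.6,[0,0,0],[0,0,-0.0222]],
  [0.6,[0,0,0],[0,0,-0.0444]],
  [0.6,[0,0,0],[0,0,-0.0667]],
  [0.6,[0,0,0],[0,0,-0.0667]],
])

```text
time_s: 6.67
eef_pos: [0.4661, 0.0025, 0.0676]
tcp_rot: [[0.073, 0.997, -0.001], [0.997, -0.073, 0.0], [-0.0, -0.001, -1.0]]
force: [-2.6, -0.0, 6.4]
width: 0.0636
finger_force: 66.2
```

```bash
python3 -c "from h import *;st()"
```

```text
yaw 85.84 pos [0.4661 0.0025 0.0676] F [-2.6 -0.   6.4] T [-0.018  0.238  0.001] w 0.0636 ff 66.2 j6 -0.14
```

To row units: -6 degrees / 90 = -0.0667.

move_arm([
  [0.6,[0,0,0],[0,0,-0.0222]],
  [0.6,[0,0,0],[0,0,-0.0444]],
  [0.6,[0,0,0],[0,0,-0.0667]],
  [0.6,[0,0,0],[0,0,-0.0667]],
])

```text
time_s: 7.0
eef_pos: [0.4659, 0.0025, 0.0677]
tcp_rot: [[-0.032, 0.999, -0.002], [0.999, 0.032, 0.0], [0.0, -0.002, -1.0]]
force: [-3.9, -0.0, 7.0]
width: 0.0633
finger_force: 66.3
```

```bash
python3 -c "from h import *;st()"
```

```text
yaw 91.83 pos [0.4659 0.0025 0.0677] F [-3.9 -0.   7. ] T [-0.005  0.463 -0.041] w 0.0633 ff 66.3 j6 -0.244
```

To row units: -0.0006 m / 0.8 = -0.0008, -0.0005 m / 0.8 = -0.0006, -6 degrees / 90 = -0.0667.

move_arm([
  [0.6,[0,-0.0008,-0.0006],[0,0,-0.0222]],
  [0.6,[0,-0.0008,-0.0006],[0,0,-0.0444]],
  [0.6,[0,-0.0008,-0.0006],[0,0,-0.0667]],
  [0.6,[0,-0.0008,-0.0006],[0,0,-0.0667]],
])

```text
time_s: 7.33
eef_pos: [0.4654, 0.0026, 0.0677]
tcp_rot: [[-0.136, 0.991, -0.001], [0.991, 0.136, 0.0], [0.0, -0.001, -1.0]]
force: [-1.3, -0.2, 3.4]
width: 0.0632
finger_force: 65.8
```

```bash
python3 -c "from h import *;st()"
```

```text
yaw 97.81 pos [0.4654 0.0026 0.0677] F [-1.3 -0.2  3.4] T [-0.071  0.1    0.003] w 0.0632 ff 65.8 j6 -0.349
```

To row units: -6 degrees / 90 = -0.0667.

move_arm([
  [0.6,[0,0,0],[0,0,-0.0222]],
  [0.6,[0,0,0],[0,0,-0.0444]],
  [0.6,[0,0,0],[0,0,-0.0667]],
  [0.6,[0,0,0],[0,0,-0.0667]],
])

```text
time_s: 7.67
eef_pos: [0.4658, 0.0026, 0.0676]
tcp_rot: [[-0.237, 0.971, 0.0], [0.971, 0.237, 0.0], [0.0, 0.0, -1.0]]
force: [0.2, -0.9, 1.5]
width: 0.0634
finger_force: 65.7
```

```bash
python3 -c "from h import *;st()"
```

```text
yaw 103.73 pos [0.4658 0.0026 0.0676] F [ 0.2 -0.9  1.5] T [-0.039 -0.031 -0.056] w 0.0634 ff 65.7 j6 -0.453
```

To row units: -4 degrees / 90 = -0.0444.

move_arm([
  [0.6,[0,0,0],[0,0,-0.0222]],
  [0.6,[0,0,0],[0,0,-0.0444]],
  [0.6,[0,0,0],[0,0,-0.0444]],
])

```text
time_s: 7.92
eef_pos: [0.4659, 0.0027, 0.0677]
tcp_rot: [[-0.303, 0.953, 0.001], [0.953, 0.303, 0.001], [0.0, 0.001, -1.0]]
force: [1.5, -0.5, 0.9]
width: 0.0635
finger_force: 65.6
```

```bash
python3 -c "from h import *;st()"
```

```text
yaw 107.63 pos [0.4659 0.0027 0.0677] F [ 1.5 -0.5  0.9] T [-0.006  0.001 -0.414] w 0.0635 ff 65.6 j6 -0.521
```

The stop is felt: Tz is -0.41 Nm (about 19 N), and the spring slope matches 10 N/mm at 22 mm. That puts first contact at a yaw of about 103.1°. I ease back onto it.

To row units: 4.5 degrees / 90 = 0.05.

move_arm([
  [0.6,[0,0,0],[0,0,0.0222]],
  [0.6,[0,0,0],[0,0,0.0444]],
  [0.6,[0,0,0],[0,0,0.05]],
  [0.6,[0,0,0],[0,0,0.05]],
])

```text
time_s: 8.25
eef_pos: [0.4659, 0.0027, 0.0677]
tcp_rot: [[-0.229, 0.973, 0.001], [0.973, 0.229, 0.0], [0.0, 0.001, -1.0]]
force: [1.7, -0.2, -1.3]
width: 0.0635
finger_force: 65.6
```

```bash
python3 -c "from h import *;st()"
```

```text
yaw 103.25 pos [0.4659 0.0027 0.0677] F [ 1.7 -0.2 -1.3] T [ 0.134 -0.333 -0.054] w 0.0635 ff 65.6 j6 -0.444
```

To row units: -0.004 m / 0.8 = -0.005, -0.001 m / 0.8 = -0.0013.

move_arm([
  [0.6,[0,0,-0.0013],[0,0,0]],
  [0.6,[0,0,-0.0025],[0,0,0]],
  [0.6,[0,0,-0.0038],[0,0,0]],
  [0.6,[0,0,-0.005],[0,0,0]],
  [0.6,[0,0,-0.005],[0,0,0]],
])

```text
time_s: 8.67
eef_pos: [0.4652, 0.0027, 0.0707]
tcp_rot: [[-0.229, 0.973, -0.001], [0.973, 0.229, 0.0], [0.001, -0.0, -1.0]]
force: [4.7, -0.7, -7.2]
width: 0.0636
finger_force: 68.7
```

```bash
python3 -c "from h import *;st()"
```

```text
yaw 103.26 pos [0.4652 0.0027 0.0707] F [ 4.7 -0.7 -7.2] T [-0.031 -0.843 -0.224] w 0.0636 ff 68.7 j6 -0.445
```

To row units: 0.0008 m / 0.8 = 0.001, 0.0007 m / 0.8 = 0.0009.

move_arm([
  [0.6,[0,0.0009,0],[0,0,0]],
  [0.6,[0,0.001,0],[0,0,0]],
  [0.6,[0,0.001,0],[0,0,0]],
])

```text
time_s: 8.92
eef_pos: [0.4653, 0.0028, 0.0709]
tcp_rot: [[-0.23, 0.973, -0.003], [0.973, 0.23, 0.0], [0.001, -0.003, -1.0]]
force: [1.5, -1.2, -9.3]
width: 0.0632
finger_force: 68.8
```

```bash
python3 -c "
from h import *;st()
s,im,W,D,p=wrist();cv2.imwrite('pics/w4.png',im);print(r.state()['force'])"
```

```text
yaw 103.3 pos [0.4653 0.0028 0.0709] F [ 1.5 -1.2 -9.3] T [-0.284 -0.287 -0.205] w 0.0632 ff 68.8 j6 -0.444
[ 1.59693306 -1.05016213 -9.54169622]
```

View pics/w4.png

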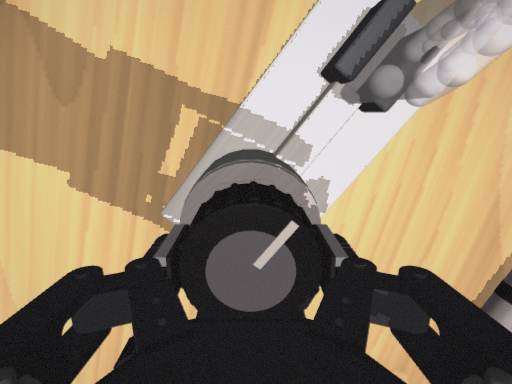

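The white line runs from (258,267) to (297,225), unchanged, so the knob hasn't slipped in the grip. I check the knob's height to see whether it is rising or caught.

```bash
python3 - <<'E'
from h import *
s,im,W,D,p=wrist()
print(np.median(W[262:300,215:250,2]),np.median(W[245:265,215:240,2]),p, s["force"])
k=im[225:270,250:300].max(2);print(W[240:250,275:285,2].mean())
st()
E
```

```text
0.10294225181803973 0.10286156781355571 [0.45137756 0.06706256 0.21287449] [ 1.59693306 -1.05016213 -9.54169622]
0.10421520628568015
yaw 103.3 pos [0.4653 0.0028 0.071 ] F [ 0.4 -0.2 -8.3] T [-0.301 -0.223 -0.266] w 0.0634 ff 68.9 j6 -0.444
```

To row units: 0.0005 m / 0.8 = 0.0006, 1.5 degrees / 90 = 0.0167.

move_arm([
  [0.6,[0,0,0.0006],[0,0,0.0056]],
  [0.6,[0,0,0.0006],[0,0,0.0111]],
  [0.6,[0,0,0.0006],[0,0,0.0167]],
  [0.6,[0,0,0.0006],[0,0,0.0167]],
])

```text
time_s: 9.35
eef_pos: [0.4657, 0.0028, 0.0712]
tcp_rot: [[-0.204, 0.979, -0.002], [0.979, 0.204, 0.0], [0.001, -0.002, -1.0]]
force: [-1.5, -1.4, -4.5]
width: 0.0633
finger_force: 69.1
```

```bash
python3 -c "from h import *;st()"
```

```text
yaw 101.8 pos [0.4657 0.0028 0.0712] F [-1.5 -1.4 -4.5] T [-0.241  0.423 -0.139] w 0.0633 ff 69.1 j6 -0.418
```

To row units: -0.0015 m / 0.8 = -0.0019, -0.001 m / 0.8 = -0.0013.

move_arm([
  [0.6,[0,0,-0.0006],[0,0,0]],
  [0.6,[0,0,-0.0013],[0,0,0]],
  [0.6,[0,0,-0.0019],[0,0,0]],
  [0.6,[0,0,-0.0019],[0,0,0]],
])

```text
time_s: 9.68
eef_pos: [0.4659, 0.0031, 0.0726]
tcp_rot: [[-0.204, 0.979, -0.001], [0.979, 0.204, 0.001], [0.001, -0.001, -1.0]]
force: [-2.2, 0.4, -5.9]
width: 0.0635
finger_force: 69.1
```

```bash
python3 -c "from h import *;st()"
```

```text
yaw 101.79 pos [0.4659 0.0031 0.0726] F [-2.2  0.4 -5.9] T [ 0.115  0.472 -0.102] w 0.0635 ff 69.1 j6 -0.418
```

To row units: -0.004 m / 0.8 = -0.005, -0.001 m / 0.8 = -0.0013.

move_arm([
  [0.6,[0,-0.0004,-0.0013],[0,0,0]],
  [0.6,[0,-0.0004,-0.0025],[0,0,0]],
  [0.6,[0,-0.0004,-0.0038],[0,0,0]],
  [0.6,[0,-0.0004,-0.005],[0,0,0]],
  [0.6,[0,-0.0004,-0.005],[0,0,0]],
])

```text
time_s: 10.1
eef_pos: [0.4657, 0.003, 0.0767]
tcp_rot: [[-0.204, 0.979, -0.001], [0.979, 0.204, 0.001], [0.001, -0.001, -1.0]]
force: [-2.6, 1.6, -7.1]
width: 0.0635
finger_force: 69.2
```

```bash
python3 -c "from h import *;st()"
```

```text
yaw 101.79 pos [0.4657 0.003  0.0767] F [-2.6  1.6 -7.1] T [ 0.31   0.541 -0.201] w 0.0635 ff 69.2 j6 -0.418
```

To row units: -0.008 m / 0.8 = -0.01, -0.003 m / 0.8 = -0.0038.

move_arm([
  [0.6,[0.0004,-0.0004,-0.0013],[0,0,0]],
  [0.6,[0.0004,-0.0004,-0.0025],[0,0,0]],
  [0.6,[0.0004,-0.0004,-0.0038],[0,0,0]],
  [0.6,[0.0004,-0.0004,-0.005],[0,0,0]],
  [0.6,[0.0004,-0.0004,-0.0063],[0,0,0]],
  [0.6,[0.0004,-0.0004,-0.0075],[0,0,0]],
  [0.6,[0.0004,-0.0004,-0.01],[0,0,0]],
  [0.6,[0.0004,-0.0004,-0.01],[0,0,0]],
])

```text
time_s: 10.77
eef_pos: [0.4666, 0.0027, 0.086]
tcp_rot: [[-0.205, 0.979, 0.002], [0.979, 0.205, -0.0], [-0.001, 0.002, -1.0]]
force: [-2.7, 2.1, -0.2]
width: 0.0632
finger_force: 69.4
```

```bash
python3 -c "from h import *;st()"
```

```text
yaw 101.82 pos [0.4666 0.0027 0.086 ] F [-2.7  2.1 -0.2] T [0.282 0.542 0.002] w 0.0632 ff 69.4 j6 -0.418
```

To row units: -0.05 m / 0.8 = -0.0625, -0.04 m / 0.8 = -0.05.

move_arm([
  [0.6,[0.0003,-0.0004,-0.0038],[0,0,0]],
  [0.6,[0.0003,-0.0004,-0.0075],[0,0,0]],
  [0.6,[0.0003,-0.0004,-0.0125],[0,0,0]],
  [0.6,[0.0003,-0.0004,-0.0188],[0,0,0]],
  [0.6,[0.0003,-0.0004,-0.0275],[0,0,0]],
  [0.6,[0.0003,-0.0004,-0.0375],[0,0,0]],
  [0.6,[0.0003,-0.0004,-0.05],[0,0,0]],
  [0.6,[0.0003,-0.0004,-0.0625],[0,0,0]],
])

```text
time_s: 11.43
eef_pos: [0.4658, 0.0029, 0.1362]
tcp_rot: [[-0.204, 0.979, 0.001], [0.979, 0.204, -0.0], [-0.0, 0.001, -1.0]]
force: [0.4, 0.6, -2.0]
width: 0.0635
finger_force: 69.4
```

```bash
python3 -c "
from h import *;st()
s,im,W,D,p=wrist();cv2.imwrite('pics/w5.png',im)
st();print(np.median(W[262:300,215:250,2]))"
```

```text
yaw 101.79 pos [0.4658 0.0029 0.1362] F [ 0.4  0.6 -2. ] T [ 0.019  0.015 -0.015] w 0.0635 ff 69.4 j6 -0.418
yaw 101.8 pos [0.4673 0.0027 0.1385] F [ 1.2  0.5 -0.6] T [ 0.008 -0.139 -0.011] w 0.0635 ff 69.4 j6 -0.418
0.16811165794255092
```

View pics/w5.png

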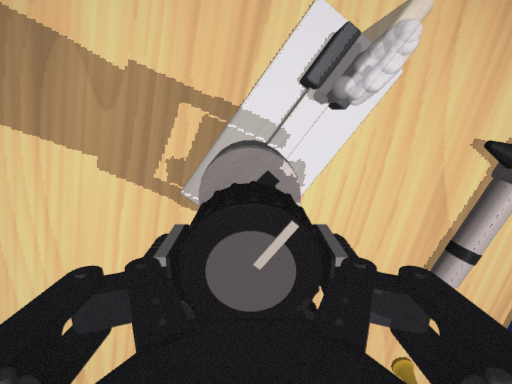

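The wrist view shows the knob free above the tower (tower top at (250,175)) and still gripped squarely, with its underside at about 0.132 m. The tool positions at different yaws put the knob about 1.7 mm along the tool's -x from the TCP. I carry it over the cup.

To row units: -0.229 m / 0.8 = -0.2863, -0.22 m / 0.8 = -0.275.

move_arm([
  [0.6,[-0.0188,-0.0063,0],[0,0,0]],
  [0.6,[-0.0625,-0.0225,0],[0,0,0]],
  [0.6,[-0.1125,-0.04,0],[0,0,0]],
  [0.6,[-0.1625,-0.0575,0],[0,0,0]],
  [0.6,[-0.2063,-0.0738,0],[0,0,0]],
  [0.6,[-0.25,-0.0888,0],[0,0,0]],
  [0.6,[-0.275,-0.0975,0],[0,0,0]],
  [0.6,[-0.2863,-0.1013,0],[0,0,0]],
])

```text
time_s: 12.15
eef_pos: [0.4328, -0.2411, 0.1358]
tcp_rot: [[-0.201, 0.98, 0.001], [0.98, 0.201, -0.002], [-0.002, 0.001, -1.0]]
force: [-1.0, -0.1, -2.7]
width: 0.0633
finger_force: 69.4
```

move_arm([
  [0.6,[0,0,0],[0,0,0]],
  [0.6,[0,0,0],[0,0,0]],
  [0.6,[0,0,0],[0,0,0]],
  [0.6,[0,0,0],[0,0,0]],
])

```text
time_s: 12.48
eef_pos: [0.4332, -0.2362, 0.1347]
tcp_rot: [[-0.206, 0.978, -0.0], [0.978, 0.206, 0.001], [0.001, -0.0, -1.0]]
force: [-0.2, 0.3, -2.6]
width: 0.0632
finger_force: 69.4
```

```bash
python3 - <<'E'
from h import *
st()
s,im,W,D,p=wrist();hsv=cv2.cvtColor(im,cv2.COLOR_BGR2HSV)
b=(hsv[...,0]>95)&(hsv[...,0]<130)&(hsv[...,1]>110)
q=b&(np.abs(W[...,2]-.05)<.006)&(np.hypot(W[...,0]-.433,W[...,1]+.241)<.06);print("visible cup rim",q.sum())
if q.sum()>20:print(circ(W[q][:,:2]))
# grey disc on the knob top
g=im.max(2);m=((g>55)&(g<110)&(abs(W[...,2]-.168)<.008)).astype(np.uint8);m=cv2.morphologyEx(m,cv2.MORPH_OPEN,np.ones((5,5)))
n,l,stt,ce=cv2.connectedComponentsWithStats(m);j=1+stt[1:,4].argmax();(c,rad)=cv2.minEnclosingCircle(np.argwhere(l==j)[:,::-1].astype(np.float32))
P=onplane(D,p,np.median(W[l==j][:,2]))[int(round(c[1])),int(round(c[0]))]
print("disc",c,rad,P,"in tool",s["tcp_rot"].T@(P-s["eef_pos"]))
W2=None
a,da=r.camera("side");Ws=cloud("side",da);hs=cv2.cvtColor(a,cv2.COLOR_BGR2HSV)
k=(np.abs(Ws[...,2]-.167)<.006)&(np.hypot(Ws[...,0]-.433,Ws[...,1]+.24)<.045)&(hs[...,2]<120)
print("side knob top",k.sum(),cv2.minEnclosingCircle(Ws[k][:,:2].astype(np.float32)) if k.sum()>9 else 0)
cv2.imwrite("pics/s6.png",cv2.resize(a[150:350,120:320],(600,600)))
E
```

```text
yaw 101.91 pos [ 0.4332 -0.2362  0.1347] F [-0.2  0.3 -2.6] T [-0.028  0.023 -0.002] w 0.0632 ff 69.4 j6 -0.913
visible cup rim 1135
(array([ 0.43229687, -0.23812793]), np.float64(0.031469447921294226))
disc (250.2017364501953, 270.5389709472656) 45.2730827331543 [ 0.43435645 -0.23789839  0.16664665] in tool [-0.00189156  0.0008171  -0.03197694]
side knob top 816 ((0.43382078409194946, -0.23965373635292053), 0.04416173696517944)
```

View pics/s6.png

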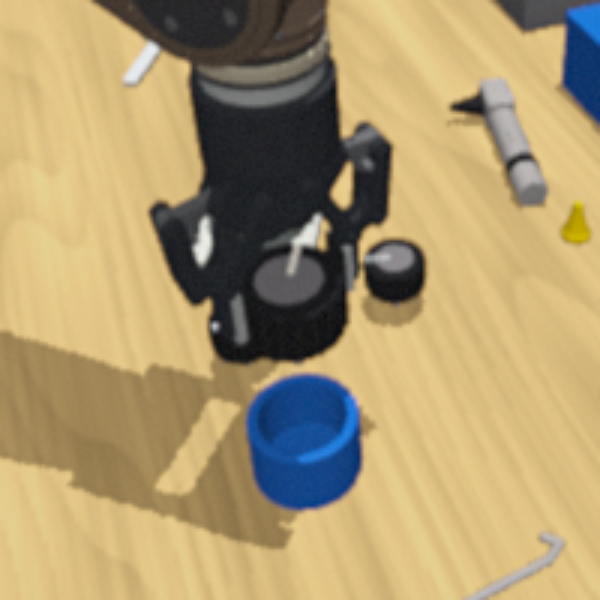

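The side crop shows the knob at (290,305), upright in the gripper above the cup at (303,440). Two estimates of the knob's offset in the tool agree (-1.9 and -1.7 mm). A correction of about 1.5 mm is needed, then I lower it.

move_arm([
  [0.6,[-0.0016,-0.0015,0.0125],[0,0,0]],
  [0.6,[-0.0016,-0.0015,0.0313],[0,0,0]],
  [0.6,[-0.0016,-0.0015,0.0463],[0,0,0]],
  [0.6,[-0.0016,-0.0015,0.0588],[0,0,0]],
  [0.6,[-0.0016,-0.0015,0.0713],[0,0,0]],
  [0.6,[-0.0016,-0.0015,0.0825],[0,0,0]],
  [0.6,[-0.0016,-0.0015,0.09],[0,0,0]],
  [0.6,[-0.0016,-0.0015,0.09],[0,0,0]],
])

```text
time_s: 13.25
eef_pos: [0.4313, -0.2385, 0.0611]
tcp_rot: [[-0.204, 0.979, -0.002], [0.979, 0.204, 0.002], [0.002, -0.002, -1.0]]
force: [-0.5, -1.0, -1.9]
width: 0.0634
finger_force: 69.4
```

```bash
python3 - <<'E'
from h import *
st()
s,im,W,D,p=wrist();st();hsv=cv2.cvtColor(im,cv2.COLOR_BGR2HSV)
b=(hsv[...,0]>95)&(hsv[...,0]<130)&(hsv[...,1]>110)
q=b&(np.abs(W[...,2]-.05)<.006)&(np.hypot(W[...,0]-.433,W[...,1]+.241)<.06);print("visible cup rim",q.sum())
if q.sum()>20:print(circ(W[q][:,:2]))
print(np.median(W[262:300,215:250,2]))
E
```

```text
yaw 101.8 pos [ 0.4313 -0.2385  0.0611] F [-0.5 -1.  -1.9] T [ 0.037 -0.01  -0.016] w 0.0634 ff 69.4 j6 -0.917
yaw 101.8 pos [ 0.4317 -0.2389  0.0621] F [-0.2 -0.8 -1.3] T [-0.017  0.003 -0.041] w 0.0639 ff 69.4 j6 -0.917
visible cup rim 1615
(array([ 0.43244517, -0.23926501]), np.float64(0.033060885973582844))
0.09310658040429756
```

To row units: 0.0065 m / 0.8 = 0.0081, 0.004 m / 0.8 = 0.005.

move_arm([
  [0.6,[0.001,0.0011,0.0013],[0,0,0]],
  [0.6,[0.001,0.0011,0.0025],[0,0,0]],
  [0.6,[0.001,0.0011,0.0038],[0,0,0]],
  [0.6,[0.001,0.0011,0.005],[0,0,0]],
  [0.6,[0.001,0.0011,0.0063],[0,0,0]],
  [0.6,[0.001,0.0011,0.0075],[0,0,0]],
  [0.6,[0.001,0.0011,0.0081],[0,0,0]],
  [0.6,[0.001,0.0011,0.0081],[0,0,0]],
])

```text
time_s: 13.97
eef_pos: [0.4327, -0.2382, 0.0562]
tcp_rot: [[-0.204, 0.979, -0.0], [0.979, 0.204, 0.0], [0.0, -0.0, -1.0]]
force: [-0.1, -0.1, -2.1]
width: 0.063
finger_force: 69.4
```

```bash
python3 -c "from h import *;st()"
```

```text
yaw 101.79 pos [ 0.4327 -0.2382  0.0562] F [-0.1 -0.1 -2.1] T [-0.034 -0.006  0.001] w 0.063 ff 69.4 j6 -0.915
```

No contact yet. Lowering on slowly.

To row units: 0.002 m / 0.8 = 0.0025, 0.001 m / 0.8 = 0.0013.

move_arm([
  [0.6,[0,0,0.0006],[0,0,0]],
  [0.6,[0,0,0.0013],[0,0,0]],
  [0.6,[0,0,0.0019],[0,0,0]],
  [0.6,[0,0,0.0025],[0,0,0]],
  [0.6,[0,0,0.0025],[0,0,0]],
])

```text
time_s: 14.38
eef_pos: [0.4327, -0.2382, 0.0542]
tcp_rot: [[-0.204, 0.979, -0.0], [0.979, 0.204, 0.0], [0.0, -0.0, -1.0]]
force: [-0.2, -0.4, -1.1]
width: 0.0638
finger_force: 69.4
```

```bash
python3 -c "from h import *;st()"
```

```text
yaw 101.8 pos [ 0.4327 -0.2382  0.0542] F [-0.2 -0.4 -1.1] T [0.012 0.025 0.011] w 0.0638 ff 69.4 j6 -0.915
```

To row units: 0.001 m / 0.8 = 0.0013, 0.0008 m / 0.8 = 0.001.

move_arm([
  [0.6,[0,0,0.0005],[0,0,0]],
  [0.6,[0,0,0.001],[0,0,0]],
  [0.6,[0,0,0.0013],[0,0,0]],
  [0.6,[0,0,0.0013],[0,0,0]],
])

```text
time_s: 14.72
eef_pos: [0.4329, -0.2383, 0.0537]
tcp_rot: [[-0.205, 0.979, -0.0], [0.979, 0.205, 0.0], [0.0, -0.0, -1.0]]
force: [-1.3, 0.2, 2.4]
width: 0.0634
finger_force: 69.8
```

```bash
python3 -c "from h import *;st()"
```

```text
yaw 101.81 pos [ 0.4329 -0.2383  0.0537] F [-1.3  0.2  2.4] T [0.154 0.151 0.057] w 0.0634 ff 69.8 j6 -0.915
```

The knob has contacted the rim, with about 4 N on it. I ease the grip, then open.

move_arm([
  [0.72,[0,0,0],[0,0,0]],
  [0.73,[0,0,0],[0,0,0]],
  [0.76,[0,0,0],[0,0,0]],
  [0.8,[0,0,0],[0,0,0]],
  [0.9,[0,0,0],[0,0,0]],
  [1,[0,0,0],[0,0,0]],
  [1,[0,0,0],[0,0,0]],
  [1,[0,0,0],[0,0,0]],
], newtons=20)

```text
time_s: 15.38
eef_pos: [0.4329, -0.2383, 0.0534]
tcp_rot: [[-0.204, 0.979, 0.0], [0.979, 0.204, -0.0], [-0.0, 0.0, -1.0]]
force: [1.1, -0.7, 0.3]
width: 0.0853
finger_force: 0.0
```

```bash
python3 -c "
from h import *;st()
s,im,W,D,p=wrist();print(np.median(W[262:300,215:250,2]))"
```

```text
yaw 101.8 pos [ 0.4329 -0.2383  0.0534] F [ 1.1 -0.7  0.3] T [-0.01   0.048  0.02 ] w 0.0853 ff 0.0 j6 -0.915
0.08561314008212653
```

Released, with the top at 0.0856 m (0.086 expected). I retreat straight up and check.

move_arm([
  [1,[0,0,-0.0125],[0,0,0]],
  [1,[0,0,-0.0313],[0,0,0]],
  [1,[0,0,-0.0563],[0,0,0]],
  [1,[0,0,-0.0938],[0,0,0]],
  [1,[0,0,-0.1375],[0,0,0]],
  [1,[0,0,-0.1875],[0,0,0]],
  [1,[0,0,-0.2125],[0,0,0]],
  [1,[0,0,-0.2125],[0,0,0]],
])

```text
time_s: 16.1
eef_pos: [0.4355, -0.2404, 0.2311]
tcp_rot: [[-0.205, 0.979, 0.01], [0.979, 0.205, -0.009], [-0.011, 0.008, -1.0]]
force: [0.0, -0.7, 0.6]
width: 0.0854
finger_force: 0.0
```

```bash
python3 - <<'E'
from h import *
st()
s,im,W,D,p=wrist()
k=(np.abs(W[...,2]-.086)<.006)&(np.hypot(W[...,0]-.433,W[...,1]+.24)<.05);P=W[k]
print(k.sum(),cv2.minEnclosingCircle(P[:,:2].astype(np.float32)))
A=np.c_[P[:,:2],np.ones(len(P))];print("plane",np.linalg.lstsq(A,P[:,2],rcond=None)[0],np.median(P[:,2]))
a,d=r.camera("scene");Ws=cloud("scene",d);k=(np.abs(Ws[...,2]-.086)<.006)&(np.hypot(Ws[...,0]-.433,Ws[...,1]+.24)<.05)
print("scene",k.sum(),cv2.minEnclosingCircle(Ws[k][:,:2].astype(np.float32)),np.median(Ws[k][:,2]))
b,d=r.camera("side")
o=np.hstack([cv2.resize(im,(400,300)),cv2.resize(b[200:350,120:320],(400,300))]);cv2.imwrite("pics/end.png",o)
E
```

```text
yaw 101.8 pos [ 0.4355 -0.2404  0.2311] F [ 0.  -0.7  0.6] T [-0.016 -0.073  0.01 ] w 0.0854 ff 0.0 j6 -0.915
2959 ((0.43491417169570923, -0.2409277707338333), 0.03391854092478752)
plane [ 0.00348066 -0.00210742  0.08327876] 0.08538879646351488
scene 337 ((0.43437689542770386, -0.24346719682216644), 0.033929385244846344) 0.08622475283109887
```

View pics/end.png

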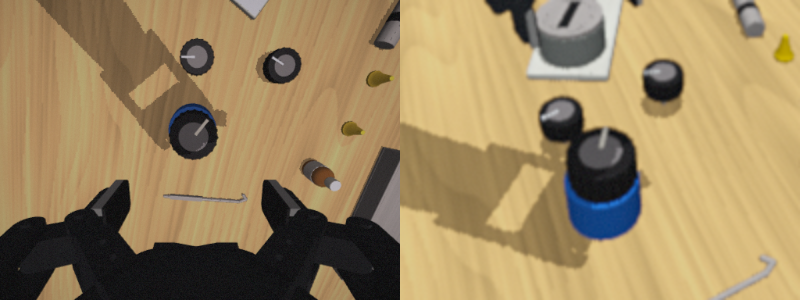

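The end view shows the knob flat on the cup rim at (193,133) in the left half and (600,165) in the right half. It is level at 0.0855 m, about 2 mm from the cup's axis, and the gripper is clear. I hand the job in.

```bash
python3 -c "from plant import r;print(r.sign_off())"
```

```text
the job is handed in; nothing more can be done
None
```

I broke the knob loose, turned it about 89° to its stop, lifted it straight off and set it stem down and flat in the blue cup, about 2 mm off the cup's axis, and handed the job in at about 16 s; the hand-in returned no verdict.

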